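Knock the chocolate mushrooms out of their mould

TASK

Turn the filled mould upside down on the plain wooden board and rap it there until all three chocolate mushrooms have dropped out onto the board, without touching the chocolates with the fingers. Then set the empty mould down right way up on the middle of the slatted rest, leaving the chocolates on the board and everything else where it stands.

Things in the scene. Friction and masses are not known exactly. Their poses are not given: they have to be found in the camera images.
- mould_bar (a point): Middle of the bar handle's axis. A black sleeve 14 mm thick, 126 mm long, turning freely: held by it, the mould hangs and swings below. Axes of the mould: y along the bar, +x from frame to bar, +z the side the chocolates face (up when right way up). Axis 32 mm above the surface either way up; 70 mm free to the frame's wall. Grasp from above, fingers along x; it can slide in a light grip.
- mould_mid (a point): Centre of the grey mould between its faces; axes as for mould_bar. It is 117 mm (x, from -67 to +50 mm of this point) by 150 mm (y) by 64 mm high (z from -32 to +32) and lies flat either way up. The bar's axis is at x = +120 mm, z = 0, between two side arms; the end away from it (-x) is half round, the end towards it a flat wall. About 0.4 kg in all.
- mould_foot (a point): Axis of the half-round end away from the bar (radius 32 mm, along mould y; 155 mm from the bar's axis, so always 32 mm above the surface it rests on): the lower end while the mould hangs. Touched down on this end, the mould lies over either way: lead the bar sideways and down in an arc about this point, moving sideways at touch-down so that the end trails.
- mould_row (a point): Middle of the row of three pockets (45 mm apart along mould y), level with the chocolates' bare faces (2 mm on the +z side of mould_mid). Rubber lips hold the chocolates while the mould hangs or lies inverted; a knock frees them: with the inverted mould's round end resting on the board, lift the bar about 40 mm and bring it down smartly (0.5 m/s at the bar), or let it drop; repeat if need be.
- choc0: Chocolate mushroom (flat relief, cap 36 mm wide with a stem, 40 mm long, 12 mm thick, 20 g), in the pocket at mould y = -45 mm. Origin in the middle of the face that is underneath while it lies in the pocket: z = -10 mm from mould_mid when held, above 0 once it has come out.
- choc1: The same, in the middle pocket.
- choc2: The same, in the pocket at mould y = +45 mm.
- board_top (a point): Centre of the top face of the plain, unslatted wooden board, fixed to the counter, 200 mm (x) by 240 mm (y) by 12 mm thick. z up.
- rest_top (a point): Centre of the top of the slatted wooden rest, fixed, 190 by 190 mm, 12 mm high, flat enough to set the mould anywhere on it; slats run along y. z up.
- punnet: Bystander: black bowl with three mushrooms, 100 mm across, about 55 mm high. Origin under its centre.
- cup: Bystander: white mug, 72 mm across, 85 mm high. Origin under its centre.
- palette_knife: Bystander: spatula 200 mm long lying along its x.
- big_mushroom: Bystander: loose mushroom, 70 mm across, 52 mm high. Origin under its centre.
There are look-alikes about, which are no part of the job. Leave any green look-alike of the part that bears mould_bar alone.

How it is judged:
By the outcome, as a careful person would: the job done as asked, in the order asked, and still so for the second after the job is handed in, with the robot touching nothing.
It also fails if it takes over 72 s, if anything falls off the work surface, if the arm or the gripper's body presses on something with over 40 N, if the wrist force passes 120 N, or if a joint passes its speed limit or range.

ROBOT

A 6-joint arm with a two-finger parallel gripper is mounted at the origin on the work surface. World frame = base frame: x ahead of the robot, y to its left, z up, the work surface at z = 0. Lengths are in mm, angles in rad, forces in N, time in s.
With the tool pointing down it reaches from about 275 to 750 mm from the base axis. Payload 10.2 kg.
Tool frame: the origin (TCP) lies midway between the tips of the shut fingers; the grasp point (between the pads) lies 19 mm behind it; z points along the fingers, y is the line along which they close (so a half turn about z gives the same grasp; the last joint's range is limited). The gripper opens to 85 mm and grips with 20 to 120 N. Pads are 22 mm wide; open, the fingers measure 114 mm over their backs; the gripper's body (76 mm by 85 mm) begins 54 mm behind the grasp point. The pads swing forward as they close: fully open they stand 13 mm farther back than shut.
Start: joints at [1.042, 0.313, 1.498, -0, 1.331, -0.223], TCP at [158.067, 500.645, 209.394] pointing down, gripper open.
Joint ranges: [-2.94, 2.94], [-0.97, 2.17], [0.19, 2.56], [-1.23, 4.37], [0.02, 3.11], [-2.88, 2.88]. Speed limits (rad/s): [2.39, 2.39, 3.01, 3.14, 3.14, 3.14].

INTERFACE

Orientations are given as a unit quaternion [w, x, y, z].
In Python, from rig import ctrl gives the robot as it stands.
- The arm moves only by the tool send_rows, never from a script. Its argument "targets" is a list of rows, each a list of 7 numbers: the closure, from -1 (fully open) to 1 (shut), so that 0 is half open, then the shift along the tool's x, y, z in m, then the turn, a rotation vector about the tool's x, y, z in rad. In form: [[claw, dx, dy, dz, ax, ay, az], ...]. A call has exactly 10 rows; each row shifts and turns the commanded pose from where the row before left it, along the tool's axes as they then stand; what a row does not reach is not made up. A row lasts 1/8 s, in which the tool goes at most 62.5 mm and 10.7 degrees, less where a joint would pass 70% of its speed; a pose out of reach is approached as far as the arm can. A call with a gripper value outside its range is refused whole. The fingers move at their own pace and stop on an object; "squeeze" is the grip in N (left out, the last holds). Time passes only in rows, so rows that do not move let the fingers close, or fill a call up. It gives the time, the measured TCP pose, the force, the opening and the grip force at its end, in the units of the state.
- ctrl.sense(): the state, without advancing time (a new reading comes with each control period).
- ctrl.capture(name): name is "scene" or "top"; returns a dict with "img" (400x640x3 uint8, red, green, blue), "camera_matrix" (3x3 intrinsics, pixels), "R" (3x3) and "t" (3): a world point X has camera coordinates R X + t. Camera axes: x right, y down, z forward; pixel columns grow to the right and rows downward; lengths in mm; the calibration is good to about 2 mm. A picture is of the moment at which its call begins. There is no depth.
- ctrl.finish_job(): hands the job in; it is judged then, once.
Trained networks look in a picture, given as the dict that the camera call returned (one of the last four; its "shot" number tells which), for a name from the list of things; names that differ only in an ending like _2 or _b are one class to them, and where a whole thing is asked for, a point or a joint stands for the part that bears it (a point fixed in the world has none). Each returns a list of dicts, best first, with "score" (0 to 1); they miss things now and then, are a little off and sometimes report something else, mostly with a low value. They report only what shows in the picture. A call takes as long as a camera call. They do not tell look-alikes from the thing itself.
- ctrl.boxes_of(query, picture): "extent" ([left, top, width, height] in pixels, round what is visible of it).
- ctrl.landmark_of(query, picture): "point" ([column, row] in pixels: a listed point, or the origin of a listed thing).
The state is a dict: "time_s": time; "joints": joint angles; "dq": joint speeds; "tau": joint torques, N m; "eef_pos": TCP position; "ee_rot": TCP orientation; "force": force on the tool from outside, world axes, zero at the start; "wrist_torque": the same for the moment, N m; "grip_width": opening from 0.0 (shut) to 1.0 (fully open); "grip_force": force on a finger pad.
Only numpy, scipy, OpenCV 4.12 (cv2) and the standard library are available. Lean on these libraries where they do the work, as an engineer would, in place of code of your own. Each camera call takes 0.05 s, during which the arm holds its last target. There are 200 camera calls.

## Working session

There is one attempt and no reset: what is moved stays moved. The work goes in short steps, Python scripts to look and compute and a tool call to move; the robot and the scene stay as the last step left them, time stands still between calls to the robot, and variables do not carry over. Pictures are saved under pics/ and viewed, at most 10 in all, crops included, and the job is handed in when it is done.

Besides the shell and the picture viewer there is one more tool, called after ">>>" as a command line: name --pt "numbers of a row" for each row, then --argument value for the rest. send_rows: Moves the arm, as the interface text tells. Its arguments: {"type":"object","properties":{"targets":{"type":"array"},"squeeze":{"type":"number"}},"required":["targets"]}

```bash
ls; mkdir -p pics; python3 - <<'E'
from rig import ctrl
import cv2
for n in ("scene","top"):
    p=ctrl.capture(n); cv2.imwrite(f"pics/{n}0.png",p["img"][:,:,::-1])
    print(n,p["camera_matrix"].tolist(),p["R"].round(4).tolist(),p["t"].round(1).tolist())
    for q in ["mould_bar","mould_mid","mould_foot","mould_row","choc0","choc1","choc2","board_top","rest_top","punnet","cup","palette_knife","big_mushroom"]:
        print(q,[(round(d["score"],2),[round(float(x)) for x in d["point"]]) for d in ctrl.landmark_of(q,p)][:4])
print(ctrl.sense())
E
```

```text
pics
scene [[418.869514170129, 0.0, 322.5692274303098], [0.0, 418.869514170129, 202.54827230264357], [0.0, 0.0, 1.0]] [[0.5516, 0.8341, -0.0028], [0.7105, -0.4715, -0.5224], [-0.4371, 0.2862, -0.8527]] [-292.6, -291.2, 1269.2]
mould_bar [(0.91, [196, 194]), (0.82, [255, 244])]
mould_mid [(0.89, [148, 196]), (0.77, [212, 278]), (0.52, [201, 290]), (0.47, [418, 260])]
mould_foot [(0.97, [133, 199]), (0.84, [204, 291]), (0.55, [321, 238])]
mould_row [(0.74, [156, 194]), (0.73, [219, 273])]
choc0 [(0.65, [209, 261]), (0.53, [222, 275])]
choc1 [(0.65, [209, 261]), (0.53, [222, 275])]
choc2 [(0.65, [209, 261]), (0.53, [222, 275])]
board_top [(0.9, [325, 237])]
rest_top [(0.93, [397, 185]), (0.39, [312, 344])]
punnet [(0.71, [416, 260])]
cup [(0.97, [311, 341])]
palette_knife [(0.83, [366, 294])]
big_mushroom [(0.67, [335, 154])]
top [[385.20377518286614, 0.0, 319.1209710183765], [0.0, 385.20377518286614, 202.4517453880854], [0.0, 0.0, 1.0]] [[-0.0208, -0.9998, 0.0078], [-0.9938, 0.0199, -0.1092], [0.109, -0.0101, -0.994]] [8.7, 458.2, 988.1]
mould_bar [(0.97, [379, 196]), (0.91, [407, 279]
[... 663 characters left out ...]
9, [255, 247])]
{'time_s': 1.4, 'joints': array([ 1.04159579e+00,  3.12921842e-01,  1.49767092e+00, -3.53216870e-05,
        1.33096558e+00, -2.23428230e-01]), 'dq': array([-0.00210459, -0.00019541, -0.00063955, -0.00159741, -0.0028198 ,
        0.00135453]), 'tau': array([ 1.72920750e-04, -4.12167156e+01, -2.59895432e+01, -1.65489942e-04,
        5.70422289e-04,  2.59267841e-05]), 'eef_pos': array([158.08842735, 500.65852838, 209.39395201]), 'ee_rot': array([2.22598662e-05, 1.52287104e-01, 9.88336298e-01, 9.65131014e-06]), 'force': array([-0.17406412, -0.1725818 , -0.95056731]), 'wrist_torque': array([0.00349093, 0.02010052, 0.01995613]), 'grip_force': 0.0, 'grip_width': 1.0015499483835413}
```

View images.

View pics/scene0.png

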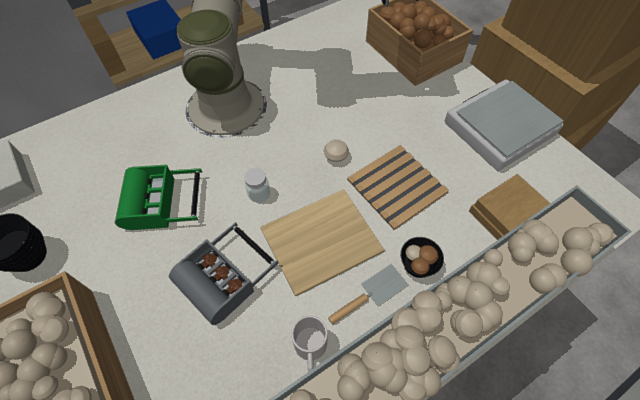

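View pics/top0.png

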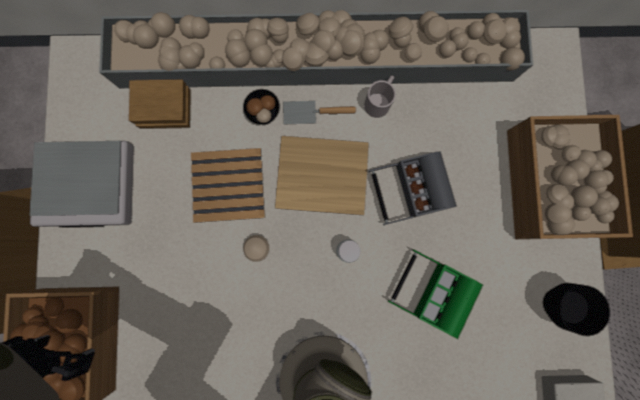

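```bash
cat > h.py <<'E'
import numpy as np, cv2
from rig import ctrl
def ray(p,uv,z):
    K,R,t=p["camera_matrix"],np.array(p["R"]),np.array(p["t"])
    d=R.T@np.linalg.inv(K)@np.array([uv[0],uv[1],1.]); c=-R.T@t
    return c+d*(z-c[2])/d[2]
def proj(p,X):
    q=p["camera_matrix"]@(np.array(p["R"])@np.array(X)+p["t"]); return q[:2]/q[2]
def tri(ps,uvs):
    A=[];b=[]
    for p,uv in zip(ps,uvs):
        c=ray(p,uv,0);d=ray(p,uv,100)-c;d/=np.linalg.norm(d);M=np.eye(3)-np.outer(d,d);A.append(M);b.append(M@c)
    return np.linalg.lstsq(np.vstack(A),np.hstack(b),rcond=None)[0]
E
python3 - <<'E'
from h import *
s=ctrl.capture("scene");t=ctrl.capture("top")
L=lambda q,p:[d["point"] for d in ctrl.landmark_of(q,p)]
near={"mould_bar":((255,244),(379,196),32),"mould_mid":((212,278),(425,185),32),"mould_foot":((204,291),(437,181),32),"mould_row":((219,273),(419,185),34),"board_top":((325,237),(323,172),12),"rest_top":((397,185),(229,186),12),"punnet":((416,260),(265,113),0),"cup":((311,341),(378,104),0),"palette_knife":((366,294),(318,111),0),"big_mushroom":((335,154),(255,247),0)}
for q,(a,b,z) in near.items():
    r=[]
    for p,g in((s,a),(t,b)):
        c=[x for x in L(q,p) if np.hypot(*(np.array(x)-g))<12]
        r.append(ray(p,c[0],z).round(1)[:2] if c else None)
    print(q,z,r)
# edges of board/rest by colour in top picture for yaw
for p,n in((t,"top"),(s,"scene")):
    for q in("board_top","rest_top","mould_mid","mould_bar"):
        print(n,q,[(round(d["score"],2),[round(float(x)) for x in d["extent"]]) for d in ctrl.boxes_of(q,p)][:3])
    im=cv2.resize(p["img"][:,:,::-1][110:320,180:480] if n=="top" else p["img"][:,:,::-1][130:340,160:460],None,fx=2.6,fy=2.6,interpolation=cv2.INTER_CUBIC);cv2.imwrite(f"pics/{n}1.png",im)
E
```

```text
mould_bar 32 [array([ 466.3, -156.9]), None]
mould_mid 32 [array([ 496.5, -272.5]), array([ 495.1, -271.1])]
mould_foot 32 [array([ 505.3, -304. ]), array([ 512.9, -313. ])]
mould_row 34 [array([ 492.7, -252.7]), array([ 491.4, -268.6])]
board_top 12 [array([532.6,  -5.1]), array([533. ,  -4.1])]
rest_top 12 [array([515.2, 257.1]), array([513.5, 236.5])]
punnet 0 [array([709.4, 156.2]), array([725.8, 149.8])]
cup 0 [array([ 730.6, -164.3]), array([ 727.8, -171.3])]
palette_knife 0 [array([715.4,  -1.8]), array([709.2,  -9.6])]
big_mushroom 0 [array([333. , 169.2]), array([342.6, 168.6])]
top board_top []
top rest_top [(0.74, [195, 150, 68, 72]), (0.47, [275, 134, 96, 79])]
top mould_mid [(0.88, [390, 253, 92, 86]), (0.79, [368, 152, 91, 72])]
top mould_bar [(0.81, [388, 250, 94, 88]), (0.72, [370, 152, 90, 72]), (0.46, [272, 134, 96, 79])]
scene board_top [(0.91, [260, 190, 124, 104])]
scene rest_top [(0.67, [348, 142, 100, 83]), (0.49, [168, 222, 114, 101]), (0.29, [228, 279, 12, 15])]
scene mould_mid [(0.94, [113, 164, 87, 67]), (0.67, [169, 222, 112, 100])]
scene mould_bar [(0.85, [168, 222, 109, 101]), (0.77, [116, 166, 85, 62]), (0.72, [223, 278, 19, 18])]
```

View pics/top1.png

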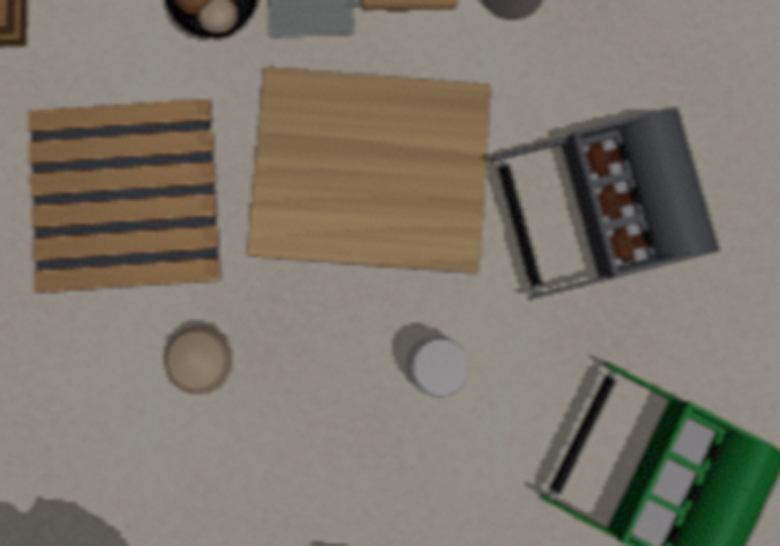

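```bash
python3 - <<'E'
from h import *
t=ctrl.capture("top");s=ctrl.capture("scene")
f=lambda c,z:ray(t,(180+(c[0]+.5)/2.6-.5,110+(c[1]+.5)/2.6-.5),z)[:2]
def rep(n,cs,z):
    P=np.array([f(c,z) for c in cs]);print(n,P.round(0).tolist(),"mean",P.mean(0).round(1))
    for a,b in zip(P,np.roll(P,-1,0)): d=b-a;print("   len %.0f ang %.3f"%(np.hypot(*d),np.arctan2(d[1],d[0])))
rep("bar",[(502,165),(536,288)],35)
rep("board",[(263,68),(491,85),(478,272),(248,255)],12)
rep("rest",[(28,112),(210,100),(220,278),(35,292)],12)
rep("farwall top",[(566,137),(604,275)],64)
# black sleeve in the scene picture
for p,roi in((s,(215,215,75,60)),(t,(368,165,25,65))):
    x,y,w,h=roi;g=p["img"][y:y+h,x:x+w].max(2);m=(g<45).astype(np.uint8)
    n,l,st,c=cv2.connectedComponentsWithStats(m)
    k=1+st[1:,4].argmax();ys,xs=np.where(l==k);pts=np.c_[xs+x,ys+y].astype(np.float32)
    r=cv2.minAreaRect(pts);print(r,st[k]);a=np.deg2rad(r[2]);
    v=np.array([np.cos(a),np.sin(a)])*r[1][0]/2 if r[1][0]>r[1][1] else np.array([-np.sin(a),np.cos(a)])*r[1][1]/2
    A,B=[ray(p,np.array(r[0])+q*v,32)[:2] for q in(-1,1)];print(A.round(1),B.round(1),((A+B)/2).round(1),np.hypot(*(A-B)).round(1),np.arctan2(*(B-A)[::-1]).round(3))
E
```

```text
bar [[532.0, -143.0], [407.0, -173.0]] mean [ 469.3 -157.9]
   len 129 ang -2.910
   len 129 ang 0.231
board [[644.0, 99.0], [621.0, -138.0], [426.0, -118.0], [448.0, 117.0]] mean [534.5 -10.1]
   len 239 ang -1.666
   len 196 ang 3.039
   len 236 ang 1.477
   len 197 ang -0.088
rest [[601.0, 343.0], [610.0, 155.0], [425.0, 145.0], [414.0, 333.0]] mean [512.8 244.1]
   len 189 ang -1.522
   len 186 ang -3.091
   len 188 ang 1.626
   len 187 ang 0.053
farwall top [[553.0, -203.0], [416.0, -234.0]] mean [ 484.8 -218.4]
   len 140 ang -2.918
   len 140 ang 0.223
((253.20040893554688, 244.81539916992188), (48.17621612548828, 4.60374641418457), 43.53120422363281) [ 20  13  38  35 215]
[ 407.6 -170.9] [ 529.9 -143.5] [ 468.8 -157.2] 125.3 0.22
((379.16180419921875, 196.454833984375), (46.569419860839844, 3.516786575317383), 74.40719604492188) [  4   9  16  46 163]
[ 530.  -143.9] [ 411.  -172.2] [ 470.5 -158. ] 122.3 -2.908
```

```bash
cat >> h.py <<'E'
def plan(wps,start=None):
    """wps: (x,y,z_tcp,yaw of tool x,n rows,claw); prints rows in tens"""
    s=ctrl.sense();w,a,b,c=s["ee_rot"]
    yaw=np.arctan2(2*(a*b+w*c),1-2*(b*b+c*c))
    P=np.array(s["eef_pos"]);rows=[]
    if start is not None: P=np.array(start[:3],float);yaw=start[3]
    for x,y,z,ye,n,cl in wps:
        D=(np.array([x,y,z])-P)/n;dy=((ye-yaw+np.pi)%(2*np.pi)-np.pi)/n
        for i in range(n):
            X=np.array([np.cos(yaw),np.sin(yaw),0]);Y=np.cross([0,0,-1],X)
            d=[D@X/1e3,D@Y/1e3,-D[2]/1e3];rows.append([cl]+[round(float(v),4)+0. for v in d]+[0,0,round(-dy,4)]);yaw+=dy
        P=np.array([x,y,z],float)
    for i in range(0,len(rows),10): print(str(rows[i:i+10]).replace(" ",""))
def st():
    s=ctrl.sense();w,a,b,c=s["ee_rot"]
    print("t %.2f"%s["time_s"],np.round(s["eef_pos"],1),"yaw %.3f tilt %.3f"%(np.arctan2(2*(a*b+w*c),1-2*(b*b+c*c)),1+(1-2*(a*a+b*b))),"F",np.round(s["force"],1),"grip %.3f %.1f"%(s["grip_width"],s["grip_force"]))
E
python3 -c "
from h import *
st();plan([(469.3,-157.5,110,3.367,14,-1),(469.3,-157.5,14,3.367,4,-1),(469.3,-157.5,14,3.367,2,0.9)])"
```

```text
t 3.00 [158.1 500.6 209.4] yaw 2.836 tilt 0.000 F [-0.3 -0.9  0.5] grip 0.996 0.0
[[-1,-0.0354,-0.0381,0.0071,0,0,np.float64(-0.0379)],[-1,-0.0339,-0.0394,0.0071,0,0,np.float64(-0.0379)],[-1,-0.0324,-0.0407,0.0071,0,0,np.float64(-0.0379)],[-1,-0.0308,-0.0419,0.0071,0,0,np.float64(-0.0379)],[-1,-0.0292,-0.043,0.0071,0,0,np.float64(-0.0379)],[-1,-0.0275,-0.0441,0.0071,0,0,np.float64(-0.0379)],[-1,-0.0258,-0.0451,0.0071,0,0,np.float64(-0.0379)],[-1,-0.0241,-0.0461,0.0071,0,0,np.float64(-0.0379)],[-1,-0.0223,-0.047,0.0071,0,0,np.float64(-0.0379)],[-1,-0.0205,-0.0478,0.0071,0,0,np.float64(-0.0379)]]
[[-1,-0.0187,-0.0485,0.0071,0,0,np.float64(-0.0379)],[-1,-0.0169,-0.0492,0.0071,0,0,np.float64(-0.0379)],[-1,-0.015,-0.0498,0.0071,0,0,np.float64(-0.0379)],[-1,-0.0131,-0.0503,0.0071,0,0,np.float64(-0.0379)],[-1,0.0,0.0,0.024,0,0,np.float64(0.0)],[-1,0.0,0.0,0.024,0,0,np.float64(0.0)],[-1,0.0,0.0,0.024,0,0,np.float64(0.0)],[-1,0.0,0.0,0.024,0,0,np.float64(0.0)],[0.9,0.0,0.0,0.0,0,0,np.float64(0.0)],[0.9,0.0,0.0,0.0,0,0,np.float64(0.0)]]
```

>>> send_rows --pt "-1 -0.0354 -0.0381 0.0071 0 0 -0.0379" --pt "-1 -0.0339 -0.0394 0.0071 0 0 -0.0379" --pt "-1 -0.0324 -0.0407 0.0071 0 0 -0.0379" --pt "-1 -0.0308 -0.0419 0.0071 0 0 -0.0379" --pt "-1 -0.0292 -0.043 0.0071 0 0 -0.0379" --pt "-1 -0.0275 -0.0441 0.0071 0 0 -0.0379" --pt "-1 -0.0258 -0.0451 0.0071 0 0 -0.0379" --pt "-1 -0.0241 -0.0461 0.0071 0 0 -0.0379" --pt "-1 -0.0223 -0.047 0.0071 0 0 -0.0379" --pt "-1 -0.0205 -0.0478 0.0071 0 0 -0.0379" --squeeze 40

```text
time_s: 4.25
eef_pos: [381.0, 28.8, 138.5]
ee_rot: [0.0, -0.037, 0.999, -0.0]
force: [0.8, 0.7, 1.2]
grip_width: 1.003
grip_force: 0.0
```

```bash
sed -i 's/round(-dy,4)\]/round(float(-dy),4)]/' h.py; python3 -c "
from h import *
st();plan([(469.3,-157.5,110,3.367,6,-1),(469.3,-157.5,110,3.367,4,-1)])"
```

```text
t 4.25 [381.   28.8 138.5] yaw -3.068 tilt 0.000 F [0.8 0.7 1.2] grip 1.003 0.0
[[-1,-0.0124,-0.0321,0.0047,0,0,-0.0252],[-1,-0.0116,-0.0324,0.0047,0,0,-0.0252],[-1,-0.0108,-0.0326,0.0047,0,0,-0.0252],[-1,-0.0099,-0.0329,0.0047,0,0,-0.0252],[-1,-0.0091,-0.0331,0.0047,0,0,-0.0252],[-1,-0.0083,-0.0334,0.0047,0,0,-0.0252],[-1,0.0,0.0,0.0,0,0,0.0],[-1,0.0,0.0,0.0,0,0,0.0],[-1,0.0,0.0,0.0,0,0,0.0],[-1,0.0,0.0,0.0,0,0,0.0]]
```

>>> send_rows --pt "-1 -0.0187 -0.0485 0.0071 0 0 -0.0379" --pt "-1 -0.0169 -0.0492 0.0071 0 0 -0.0379" --pt "-1 -0.015 -0.0498 0.0071 0 0 -0.0379" --pt "-1 -0.0131 -0.0503 0.0071 0 0 -0.0379" --pt "-1 0 0 0.02 0 0 0" --pt "-1 0 0 0.02 0 0 0" --pt "-1 0 0 0.02 0 0 0" --pt "-1 0 0 0.02 0 0 0" --pt "-1 0 0 0.017 0 0 0" --pt "-1 0 0 0 0 0 0"

```text
time_s: 5.5
eef_pos: [468.7, -157.1, 12.2]
ee_rot: [-0.001, -0.112, 0.994, 0.001]
force: [-0.8, 0.1, 0.3]
grip_width: 1.003
grip_force: 0.0
```

```bash
python3 -c "
from h import *
st();p=ctrl.capture('scene');cv2.imwrite('pics/g1.png',cv2.resize(p['img'][160:340,120:360,::-1],None,fx=3,fy=3))"
```

```text
t 5.50 [ 468.7 -157.1   12.2] yaw -2.917 tilt 0.000 F [-0.8  0.1  0.3] grip 1.003 0.0
```

View pics/g1.png

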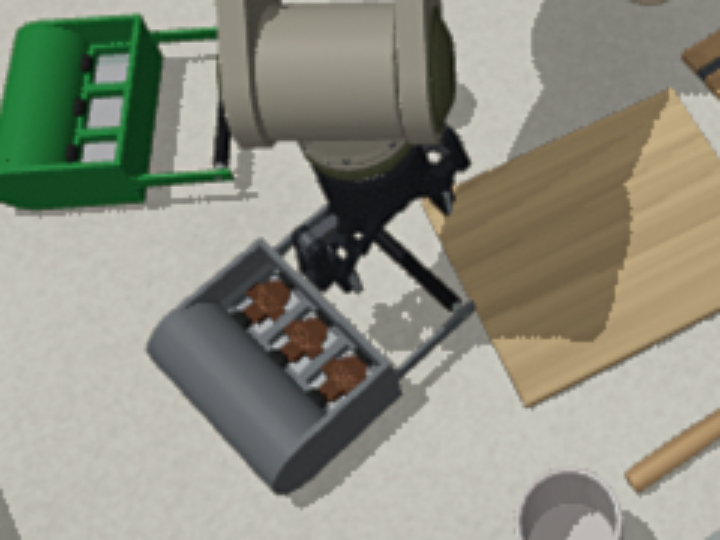

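>>> send_rows --pt "1 0 0 0 0 0 0" --pt "1 0 0 0 0 0 0" --pt "1 0 0 0 0 0 0" --pt "1 0 0 0 0 0 0" --pt "1 0 0 0 0 0 0" --pt "1 0 0 0 0 0 0" --pt "1 0 0 0 0 0 0" --pt "1 0 0 0 0 0 0" --pt "1 0 0 -0.005 0 0 0" --pt "1 0 0 0 0 0 0" --squeeze 60

```text
time_s: 6.8
eef_pos: [469.2, -157.6, 18.2]
ee_rot: [0.0, -0.112, 0.994, -0.0]
force: [-0.1, -0.7, -1.7]
grip_width: 0.092
grip_force: 50.2
```

```bash
cat >> h.py <<'E'
def arc(th0,th1,n,r=155):
    """rows in tool axes: bar swung about the foot, dy along tool y, dz along tool z; elevation th from tool +y"""
    t=np.linspace(th0,th1,n+1)
    print([[1,0,round(float(r*(np.cos(b)-np.cos(a)))/1e3,4),round(float(-r*(np.sin(b)-np.sin(a)))/1e3,4),0,0,0] for a,b in zip(t,t[1:])])
E
python3 -c "
from h import *
st();arc(.032,np.pi/2,9)"
```

```text
t 6.80 [ 469.2 -157.6   18.2] yaw -2.917 tilt 0.000 F [-0.1 -0.7 -1.7] grip 0.092 50.2
[[1, 0, -0.0031, -0.0263, 0, 0, 0], [1, 0, -0.0075, -0.0254, 0, 0, 0], [1, 0, -0.0117, -0.0237, 0, 0, 0], [1, 0, -0.0156, -0.0214, 0, 0, 0], [1, 0, -0.019, -0.0184, 0, 0, 0], [1, 0, -0.0219, -0.0149, 0, 0, 0], [1, 0, -0.0241, -0.011, 0, 0, 0], [1, 0, -0.0256, -0.0067, 0, 0, 0], [1, 0, -0.0264, -0.0023, 0, 0, 0]]
```

>>> send_rows --pt "1 0 -0.0031 -0.0263 0 0 0" --pt "1 0 -0.0075 -0.0254 0 0 0" --pt "1 0 -0.0117 -0.0237 0 0 0" --pt "1 0 -0.0156 -0.0214 0 0 0" --pt "1 0 -0.019 -0.0184 0 0 0" --pt "1 0 -0.0219 -0.0149 0 0 0" --pt "1 0 -0.0241 -0.011 0 0 0" --pt "1 0 -0.0256 -0.0067 0 0 0" --pt "1 0 -0.0264 -0.0023 0 0 0" --pt "1 0 0 -0.02 0 0 0"

```text
time_s: 8.05
eef_pos: [503.3, -309.6, 186.9]
ee_rot: [-0.001, -0.111, 0.994, 0.001]
force: [0.6, 0.6, 0.5]
grip_width: -0.003
grip_force: 0.0
```

```bash
python3 -c "
from h import *
st();p=ctrl.capture('scene');cv2.imwrite('pics/g2.png',cv2.resize(p['img'][130:340,100:400,::-1],None,fx=2.5,fy=2.5))
b=0.095
# foot target on board, bar side -Y ; board axes
m=np.array([np.sin(-b),np.cos(-b)]);m=np.array([np.sin(b),np.cos(b)])
print(m)"
```

```text
t 8.05 [ 503.3 -309.6  186.9] yaw -2.918 tilt 0.000 F [0.6 0.6 0.5] grip -0.003 0.0
[0.09485717 0.99549089]
```

View pics/g2.png

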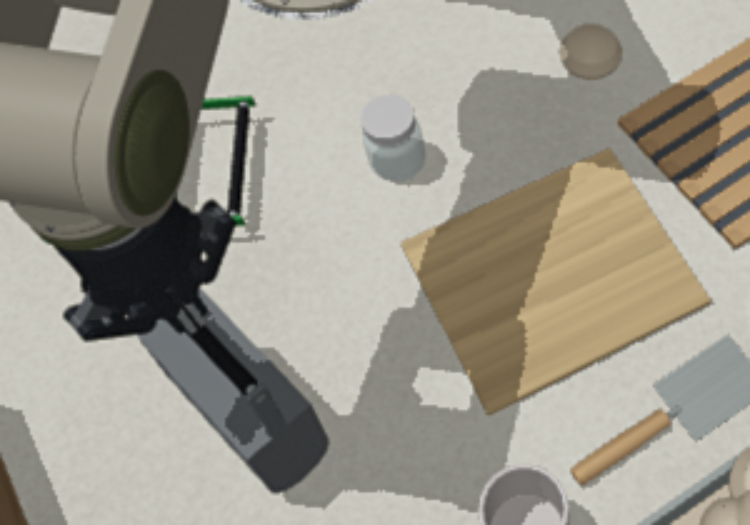

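```bash
python3 -c "
from h import *
s=ctrl.capture('scene');t=ctrl.capture('top')
for q in('mould_bar','mould_foot','mould_mid'):
  for n,p in(('s',s),('t',t)): print(q,n,[(round(d['score'],2),np.round(d['point'],1).tolist()) for d in ctrl.landmark_of(q,p)])
for X in([503,-309,206],[503,-309,187],[503,-309,32],[470,-157,32]): print(X,proj(s,X).round(),proj(t,X).round())
st()
s2=ctrl.capture('scene')
im=np.hstack([cv2.resize(s2['img'][200:340,120:260],None,fx=2.8,fy=2.8),cv2.resize(t['img'][130:270,340:480],None,fx=2.8,fy=2.8)])
cv2.imwrite('pics/g3.png',im[:,:,::-1])"
```

```text
mould_bar s [(0.81, [197.3, 193.1]), (0.63, [180.9, 259.4])]
mould_bar t [(0.57, [454.6, 174.7])]
mould_foot s [(0.71, [199.0, 293.5]), (0.62, [416.1, 256.8])]
mould_foot t [(0.88, [439.5, 181.4]), (0.83, [460.1, 304.8])]
mould_mid s [(0.76, [195.2, 287.8])]
mould_mid t [(0.75, [436.1, 180.5])]
[503, -309, 206] [177. 258.] [461. 170.]
[503, -309, 187] [180. 262.] [457. 172.]
[503, -309, 32] [200. 290.] [436. 183.]
[470, -157, 32] [253. 245.] [379. 197.]
t 8.50 [ 503.6 -308.1  187.6] yaw -2.917 tilt 0.000 F [-0.3 -0.2  0.5] grip -0.002 0.0
```

View pics/g3.png

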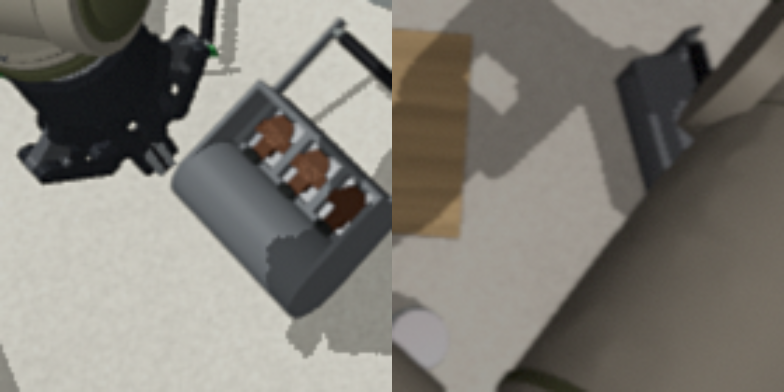

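```bash
python3 -c "
from h import *
plan([(440,-60,190,3.367,6,-1),(440,-60,190,3.367,4,-1)])"
```

```text
[[-1,0.0011,0.0427,-0.0004,0,0,-0.0001],[-1,0.0011,0.0427,-0.0004,0,0,-0.0001],[-1,0.0011,0.0427,-0.0004,0,0,-0.0001],[-1,0.0011,0.0427,-0.0004,0,0,-0.0001],[-1,0.0011,0.0427,-0.0004,0,0,-0.0001],[-1,0.0011,0.0427,-0.0004,0,0,-0.0001],[-1,0.0,0.0,0.0,0,0,-0.0],[-1,0.0,0.0,0.0,0,0,-0.0],[-1,0.0,0.0,0.0,0,0,-0.0],[-1,0.0,0.0,0.0,0,0,-0.0]]
```

>>> send_rows --pt "0 0.001 0.0427 -0.0004 0 0 0" --pt "0 0.001 0.0427 -0.0004 0 0 0" --pt "-1 0.001 0.0427 -0.0004 0 0 0" --pt "-1 0.001 0.0427 0 0 0 0" --pt "-1 0.001 0.0427 0 0 0 0" --pt "-1 0.001 0.0427 0 0 0 0" --pt "-1 0 0 0 0 0 0" --pt "-1 0 0 0 0 0 0" --pt "-1 0 0 0 0 0 0" --pt "-1 0 0 0 0 0 0"

```text
time_s: 9.8
eef_pos: [440.9, -60.7, 189.1]
ee_rot: [-0.0, -0.112, 0.994, 0.0]
force: [-0.4, 0.5, -0.2]
grip_width: 0.998
grip_force: 0.0
```

```bash
cat > bar.py <<'E'
from h import *
s=ctrl.capture('scene');t=ctrl.capture('top')
for q in('mould_bar','mould_foot','mould_mid','choc1'):
  for n,p in(('s',s),('t',t)): print(q,n,[(round(d['score'],2),np.round(d['point'],1).tolist(),ray(p,d['point'],32).round(0)[:2].tolist()) for d in ctrl.landmark_of(q,p)][:4])
st()
im=np.hstack([cv2.resize(s['img'][180:330,150:330],None,fx=2.2,fy=2.2),cv2.resize(t['img'][130:280,320:500],None,fx=2.2,fy=2.2)])
import sys;cv2.imwrite(sys.argv[1],im[:,:,::-1])
E
python3 bar.py pics/g4.png
```

```text
mould_bar s [(0.9, [267.4, 230.4], [455.0, -110.0]), (0.7, [194.7, 191.9], [256.0, -210.0])]
mould_bar t [(0.61, [404.2, 278.2], [258.0, -214.0])]
mould_foot s [(0.94, [132.1, 199.8], [190.0, -352.0]), (0.9, [217.0, 278.2], [498.0, -265.0])]
mould_foot t [(0.77, [456.4, 302.7], [194.0, -345.0])]
mould_mid s [(0.94, [225.1, 268.0], [486.0, -239.0]), (0.78, [146.6, 196.5], [201.0, -318.0])]
mould_mid t [(0.69, [446.4, 299.7], [202.0, -320.0]), (0.55, [406.8, 192.6], [479.0, -231.0])]
choc1 s [(0.63, [241.0, 262.4], [494.0, -202.0]), (0.63, [224.6, 248.0], [440.0, -217.0]), (0.56, [250.8, 274.1], [532.0, -197.0])]
choc1 t [(0.41, [401.0, 206.5], [443.0, -214.0])]
t 10.30 [440.8 -60.  189.3] yaw -2.917 tilt 0.000 F [-0.3  0.1 -0.8] grip 1.001 0.0
```

View pics/g4.png

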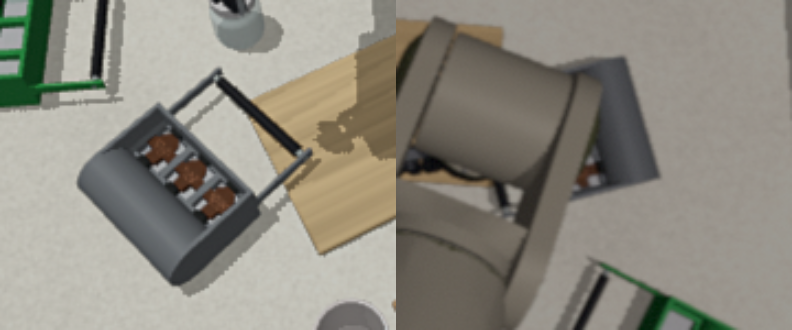

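```bash
cat >> h.py <<'E'
def sleeve(p,roi,z,th=45):
    x,y,w,h=roi;g=p["img"][y:y+h,x:x+w].max(2);m=(g<th).astype(np.uint8)
    n,l,q,c=cv2.connectedComponentsWithStats(m);k=1+q[1:,4].argmax();ys,xs=np.where(l==k)
    r=cv2.minAreaRect(np.c_[xs+x,ys+y].astype(np.float32));a=np.deg2rad(r[2])
    v=np.array([np.cos(a),np.sin(a)])*r[1][0]/2 if r[1][0]>r[1][1] else np.array([-np.sin(a),np.cos(a)])*r[1][1]/2
    A,B=[ray(p,np.array(r[0])+s*v,z)[:2] for s in(-1,1)]
    print(A.round(1),B.round(1),"mid",((A+B)/2).round(1),"len %.1f ang %.3f"%(np.hypot(*(A-B)),np.arctan2(*(B-A)[::-1])))
E
python3 -c "
from h import *
s=ctrl.capture('scene');sleeve(s,(244,210,50,45),32)
yaw=.225+np.pi
plan([(457,-108,80,yaw,3,-1),(457,-108,16,yaw,3,-1),(457,-108,16,yaw,4,1)])"
```

```text
[ 397.1 -127.7] [517.6 -99.7] mid [ 457.4 -113.7] len 123.7 ang 0.229
[[-1,-0.0017,-0.0168,0.0364,0,0,-0.0],[-1,-0.0017,-0.0168,0.0364,0,0,-0.0],[-1,-0.0017,-0.0168,0.0364,0,0,-0.0],[-1,0.0,0.0,0.0213,0,0,0.0],[-1,0.0,0.0,0.0213,0,0,0.0],[-1,0.0,0.0,0.0213,0,0,0.0],[1,0.0,0.0,0.0,0,0,-0.0],[1,0.0,0.0,0.0,0,0,-0.0],[1,0.0,0.0,0.0,0,0,-0.0],[1,0.0,0.0,0.0,0,0,-0.0]]
```

>>> send_rows --pt "-1 -0.0013 -0.0183 0.0364 0 0 0" --pt "-1 -0.0013 -0.0183 0.0364 0 0 0" --pt "-1 -0.0013 -0.0183 0.0364 0 0 0" --pt "-1 0 0 0.0213 0 0 0" --pt "-1 0 0 0.0213 0 0 0" --pt "-1 0 0 0.0213 0 0 0" --pt "1 0 0 0 0 0 0" --pt "1 0 0 0 0 0 0" --pt "1 0 0 0 0 0 0" --pt "1 0 0 0 0 0 0" --squeeze 20

```text
time_s: 11.6
eef_pos: [457.1, -112.8, 16.7]
ee_rot: [0.0, -0.112, 0.994, -0.0]
force: [0.2, 0.9, 0.0]
grip_width: 0.146
grip_force: 0.0
```

>>> send_rows --pt "1 0 0 0 0 0 0" --pt "1 0 -0.008 0 0 0 0" --pt "1 0 -0.01 0 0 0 0" --pt "1 0 -0.01 0 0 0 0" --pt "1 0 -0.01 0 0 0 0" --pt "1 0 -0.01 0 0 0 0" --pt "1 0 -0.007 0 0 0 0" --pt "1 0 0 0 0 0 0" --pt "1 0 0 0 0 0 0" --pt "1 0 0 0 0 0 0"

```text
time_s: 12.85
eef_pos: [469.0, -166.0, 16.2]
ee_rot: [-0.0, -0.112, 0.994, 0.0]
force: [0.4, -0.5, 0.3]
grip_width: -0.001
grip_force: 0.0
```

```bash
python3 bar.py pics/g5.png
```

```text
mould_bar s [(0.82, [267.6, 231.9], [459.0, -111.0])]
mould_bar t [(0.55, [361.6, 202.9], [454.0, -112.0])]
mould_foot s [(0.79, [131.9, 199.8], [190.0, -352.0])]
mould_foot t [(0.59, [456.1, 301.0], [198.0, -344.0])]
mould_mid s [(0.84, [228.2, 266.4], [487.0, -231.0]), (0.76, [145.4, 195.7], [197.0, -319.0])]
mould_mid t [(0.95, [449.0, 298.1], [206.0, -326.0])]
choc1 s [(0.72, [237.3, 260.2], [485.0, -206.0]), (0.66, [246.3, 273.9], [526.0, -205.0]), (0.49, [221.8, 249.8], [441.0, -225.0])]
choc1 t [(0.53, [265.0, 108.9], [713.0, 139.0])]
t 13.35 [ 469.1 -166.3   16.2] yaw -2.917 tilt 0.000 F [-0.6  0.1 -0. ] grip 0.001 0.0
```

View pics/g5.png

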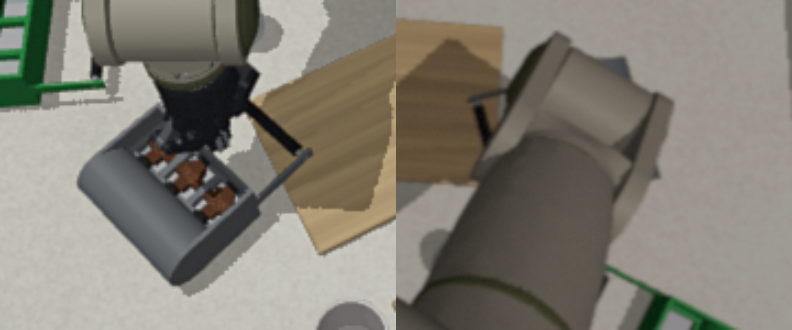

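```bash
python3 -c "
from h import *
s=ctrl.capture('scene')
for X in([469,-166,16],[469,-166,35],[469,-166,60],[469,-166,110]): print(X,proj(s,X).round(1),((proj(s,X)-[150,180])*2.2).round())
cv2.imwrite('pics/g6.png',cv2.resize(s['img'][195:275,200:300,::-1],None,fx=7,fy=7,interpolation=cv2.INTER_CUBIC))"
```

```text
[469, -166, 16] [250.6 249.3] [221. 152.]
[469, -166, 35] [249.4 245.8] [219. 145.]
[469, -166, 60] [247.7 241.1] [215. 134.]
[469, -166, 110] [244.2 231. ] [207. 112.]
```

View pics/g6.png

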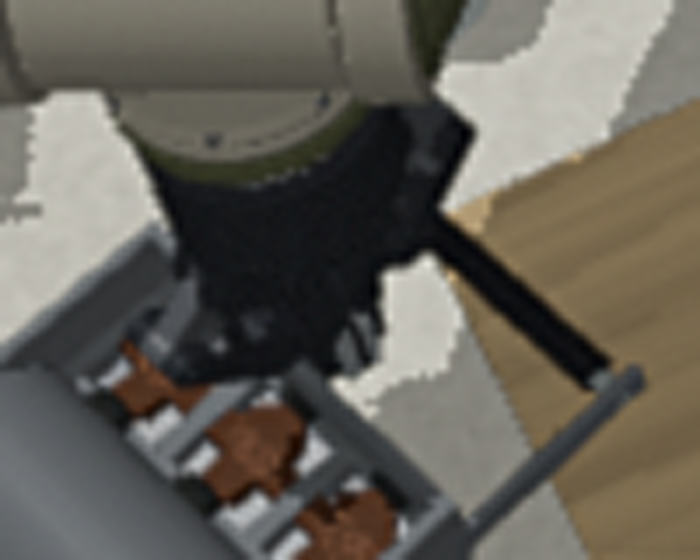

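>>> send_rows --pt "1 0 0.01 0 0 0 0" --pt "1 0 0.01 0 0 0 0" --pt "1 0 0 0.003 0 0 0" --pt "1 0 0 0.002 0 0 0" --pt "1 0 0 0.002 0 0 0" --pt "1 0 0 0.002 0 0 0" --pt "1 0 0 0.002 0 0 0" --pt "1 0 0 0.001 0 0 0" --pt "1 0 0 0 0 0 0" --pt "1 0 0 0 0 0 0"

```text
time_s: 14.65
eef_pos: [464.7, -146.8, 4.2]
ee_rot: [0.0, -0.112, 0.994, -0.0]
force: [0.7, 0.6, 0.6]
grip_width: -0.001
grip_force: 0.0
```

>>> send_rows --pt "1 0 0 0.001 0 0 0" --pt "1 0 0 0.001 0 0 0" --pt "1 0 0 0.001 0 0 0" --pt "1 0 0 0 0 0 0" --pt "1 0 0 0 0 0 0" --pt "1 0 0 0 0 0 0" --pt "1 0 0.005 0 0 0 0" --pt "1 0 0.005 0 0 0 0" --pt "1 0 0.005 0 0 0 0" --pt "1 0 0.005 0 0 0 0"

```text
time_s: 15.9
eef_pos: [460.4, -127.3, 1.4]
ee_rot: [0.0, -0.112, 0.994, -0.0]
force: [-0.4, -2.6, -0.7]
grip_width: -0.002
grip_force: 1.1
```

>>> send_rows --pt "1 0 -0.004 0 0 0 0" --pt "1 0 0 -0.03 0 0 0" --pt "1 0 0 -0.04 0 0 0" --pt "-1 0 0 -0.04 0 0 0" --pt "-1 0 0 -0.03 0 0 0" --pt "-1 0 0.05 0 0 0 0" --pt "-1 0 0.05 0 0 0 0" --pt "-1 0 0 0 0 0 0" --pt "-1 0 0 0 0 0 0" --pt "-1 0 0 0 0 0 0" --squeeze 60

```text
time_s: 17.15
eef_pos: [439.0, -34.7, 141.1]
ee_rot: [-0.0, -0.112, 0.994, -0.0]
force: [0.5, -0.6, 0.1]
grip_width: 0.999
grip_force: 0.0
```

```bash
python3 -c "
from h import *
st()
s=ctrl.capture('scene');sleeve(s,(244,205,55,50),32)
print([(round(d['score'],2),ray(s,d['point'],32).round(1)[:2]) for d in ctrl.landmark_of('mould_bar',s)])
# scale of the tool in the picture: where the tip would project
print(proj(s,ctrl.sense()['eef_pos']).round(1))
cv2.imwrite('pics/g7.png',cv2.resize(s['img'][150:270,200:320,::-1],None,fx=5,fy=5))"
```

```text
t 17.15 [439.  -34.7 141.1] yaw -2.918 tilt 0.000 F [ 0.5 -0.6  0.1] grip 0.999 0.0
[ 395.3 -122. ] [517.5 -92.4] mid [ 456.4 -107.2] len 125.8 ang 0.238
[(0.82, array([456.7, -99.3])), (0.67, array([ 268.2, -199.5]))]
[287.3 186.3]
```

```bash
python3 -c "
from h import *
y=.238+np.pi
plan([(456.5,-107,50,y,4,-1),(456.5,-107,8,y,3,-1),(456.5,-107,-3,y,3,-1)])"
```

```text
[[-1,-0.0003,-0.0186,0.0228,0,0,-0.0036],[-1,-0.0002,-0.0186,0.0228,0,0,-0.0036],[-1,-0.0001,-0.0186,0.0228,0,0,-0.0036],[-1,-0.0001,-0.0186,0.0228,0,0,-0.0036],[-1,0.0,0.0,0.014,0,0,-0.0],[-1,0.0,0.0,0.014,0,0,-0.0],[-1,0.0,0.0,0.014,0,0,-0.0],[-1,0.0,0.0,0.0037,0,0,-0.0],[-1,0.0,0.0,0.0037,0,0,-0.0],[-1,0.0,0.0,0.0037,0,0,-0.0]]
```

>>> send_rows --pt "1 0 -0.018 0.03 0 0 -0.0136" --pt "1 0 -0.018 0.03 0 0 0" --pt "1 0 0 0.03 0 0 0" --pt "1 0 0 0.03 0 0 0" --pt "1 0 0 0 0 0 0" --pt "1 0 0 0.003 0 0 0" --pt "1 0 0 0.003 0 0 0" --pt "1 0 0 0.003 0 0 0" --pt "1 0 0 0.003 0 0 0" --pt "1 0 0 0 0 0 0"

```text
time_s: 18.5
eef_pos: [446.9, -68.7, 9.1]
ee_rot: [-0.0, -0.119, 0.993, 0.0]
force: [0.3, -0.0, -0.1]
grip_width: 0.003
grip_force: 0.0
```

>>> send_rows --pt "1 0 0 0.002 0 0 0" --pt "1 0 0 0.002 0 0 0" --pt "1 0 0 0.002 0 0 0" --pt "1 0 0 0.002 0 0 0" --pt "1 0 0 0.002 0 0 0" --pt "1 0 0 0.002 0 0 0" --pt "1 0 0 0.001 0 0 0" --pt "1 0 0 0 0 0 0" --pt "1 0 0 0 0 0 0" --pt "1 0 0 0 0 0 0"

```text
time_s: 19.75
eef_pos: [447.1, -68.8, -3.8]
ee_rot: [0.0, -0.119, 0.993, -0.0]
force: [-0.4, 0.3, 0.3]
grip_width: -0.0
grip_force: 0.0
```

>>> send_rows --pt "1 0 0 -0.03 0 0 0" --pt "-1 0 0 -0.03 0 0 0" --pt "-1 0 -0.01 0 0 0 0" --pt "-1 0 -0.0295 0 0 0 0" --pt "-1 0 0 0 0 0 0" --pt "-1 0 0 0.02 0 0 0" --pt "-1 0 0 0.02 0 0 0" --pt "-1 0 0 0.015 0 0 0" --pt "-1 0 0 0.007 0 0 0" --pt "-1 0 0 0 0 0 0"

```text
time_s: 21.0
eef_pos: [456.2, -107.0, -6.0]
ee_rot: [-0.0, -0.119, 0.993, 0.0]
force: [0.1, -0.0, -0.5]
grip_width: 0.999
grip_force: 0.0
```

>>> send_rows --pt "0 0 0 0 0 0 0" --pt "0.3 0 0 0 0 0 0" --pt "0.5 0 0 0 0 0 0" --pt "1 0 0 0 0 0 0" --pt "1 0 0 0 0 0 0" --pt "1 0 0 0 0 0 0" --pt "1 0 0 0 0 0 0" --pt "1 0 0 0 0 0 0" --pt "1 0 0 0 0 0 0" --pt "1 0 0 0 0 0 0"

```text
time_s: 22.25
eef_pos: [456.4, -107.1, -5.8]
ee_rot: [0.0, -0.119, 0.993, 0.0]
force: [-0.3, 3.2, 3.4]
grip_width: 0.134
grip_force: 58.5
```

>>> send_rows --pt "1 0 0 -0.01 0 0 0" --pt "1 0 -0.001 -0.01 0 0 0" --pt "1 0 -0.002 -0.01 0 0 0" --pt "1 0 -0.0025 -0.01 0 0 0" --pt "1 0 -0.003 -0.01 0 0 0" --pt "1 0 -0.0035 -0.01 0 0 0" --pt "1 0 0 0 0 0 0" --pt "1 0 0 0 0 0 0" --pt "1 0 0 0 0 0 0" --pt "1 0 0 0 0 0 0"

```text
time_s: 23.5
eef_pos: [459.0, -118.5, 54.0]
ee_rot: [-0.0, -0.119, 0.993, 0.0]
force: [-0.1, 2.8, -0.0]
grip_width: 0.138
grip_force: 58.9
```

```bash
python3 -c "
from h import *
arc(.397,np.pi/2,8)"
```

```text
[[1, 0, -0.0103, -0.0203, 0, 0, 0], [1, 0, -0.0131, -0.0185, 0, 0, 0], [1, 0, -0.0157, -0.0164, 0, 0, 0], [1, 0, -0.0179, -0.0139, 0, 0, 0], [1, 0, -0.0198, -0.0112, 0, 0, 0], [1, 0, -0.0212, -0.0081, 0, 0, 0], [1, 0, -0.0222, -0.005, 0, 0, 0], [1, 0, -0.0227, -0.0017, 0, 0, 0]]
```

>>> send_rows --pt "1 0 -0.0103 -0.0203 0 0 0" --pt "1 0 -0.0131 -0.0185 0 0 0" --pt "1 0 -0.0157 -0.0164 0 0 0" --pt "1 0 -0.0179 -0.0139 0 0 0" --pt "1 0 -0.0198 -0.0112 0 0 0" --pt "1 0 -0.0212 -0.0081 0 0 0" --pt "1 0 -0.0222 -0.005 0 0 0" --pt "1 0 -0.0227 -0.0017 0 0 0" --pt "1 0 0 -0.005 0 0 0" --pt "1 0 0 -0.005 0 0 0"

```text
time_s: 24.75
eef_pos: [492.6, -257.0, 159.0]
ee_rot: [-0.0, -0.119, 0.993, 0.001]
force: [-0.5, 0.3, -5.6]
grip_width: 0.139
grip_force: 58.6
```

```bash
python3 -c "
from h import *
y=np.pi-.095
# waypoints with ramped speeds
A=np.array([492.6,-257.,159]);B=np.array([542.5,87.5,182]);y0=3.38
f=np.array([0,.03,.09,.18,.29,.41,.53,.65,.76,.86,.93,.98,1]);
w=[]
for k in f[1:]: q=A+(B-A)*k;q[2]=159+23*min(1,k*4);w.append((*q,y0+(y-y0)*k,1,1))
w+=[(*B,y,8,1)]
plan(w)"
```

```text
[[1,-0.0039,0.0096,-0.0028,0,0,0.0102],[1,-0.0076,0.0195,-0.0055,0,0,0.02],[1,-0.0108,0.0294,-0.0083,0,0,0.03],[1,-0.0121,0.0363,-0.0064,0,0,0.0367],[1,-0.0118,0.0401,0.0,0,0,0.04],[1,-0.0102,0.0405,0.0,0,0,0.04],[1,-0.0085,0.0409,0.0,0,0,0.04],[1,-0.0063,0.0378,0.0,0,0,0.0367],[1,-0.0045,0.0345,0.0,0,0,0.0333],[1,-0.0023,0.0243,0.0,0,0,0.0233]]
[[1,-0.0013,0.0174,0.0,0,0,0.0167],[1,-0.0004,0.007,0.0,0,0,0.0067],[1,0.0,0.0,0.0,0,0,-0.0],[1,0.0,0.0,0.0,0,0,-0.0],[1,0.0,0.0,0.0,0,0,-0.0],[1,0.0,0.0,0.0,0,0,-0.0],[1,0.0,0.0,0.0,0,0,-0.0],[1,0.0,0.0,0.0,0,0,-0.0],[1,0.0,0.0,0.0,0,0,-0.0],[1,0.0,0.0,0.0,0,0,-0.0]]
```

>>> send_rows --pt "1 -0.0039 0.0096 -0.0056 0 0 0.0102" --pt "1 -0.0076 0.0195 -0.0085 0 0 0.02" --pt "1 -0.0108 0.0294 -0.009 0 0 0.03" --pt "1 -0.0121 0.0363 0 0 0 0.0367" --pt "1 -0.0118 0.0401 0 0 0 0.04" --pt "1 -0.0102 0.0405 0 0 0 0.04" --pt "1 -0.0085 0.0409 0 0 0 0.04" --pt "1 -0.0063 0.0378 0 0 0 0.0367" --pt "1 -0.0045 0.0345 0 0 0 0.0333" --pt "1 -0.0023 0.0243 0 0 0 0.0233"

```text
time_s: 26.0
eef_pos: [538.8, 65.4, 182.7]
ee_rot: [0.0, 0.036, 0.999, 0.0]
force: [-0.0, 0.0, -5.4]
grip_width: 0.143
grip_force: 58.6
```

>>> send_rows --pt "1 -0.0013 0.0174 0 0 0 0.0167" --pt "1 -0.0004 0.007 0 0 0 0.0067" --pt "1 0 0 0 0 0 0" --pt "1 0 0 0 0 0 0" --pt "1 0 0 0 0 0 0" --pt "1 0 0 0 0 0 0" --pt "1 0 0 0 0 0 0" --pt "1 0 0 0 0 0 0" --pt "1 0 0 0 0 0 0" --pt "1 0 0 0 0 0 0"

```text
time_s: 27.25
eef_pos: [543.0, 86.9, 182.4]
ee_rot: [-0.0, 0.048, 0.999, -0.0]
force: [0.4, 0.4, -4.9]
grip_width: 0.136
grip_force: 58.6
```

```bash
python3 -c "
from h import *
st();s=ctrl.capture('scene');t=ctrl.capture('top')
for q in('mould_bar','mould_foot','mould_mid','choc1'):
  for n,p in(('s',s),('t',t)): print(q,n,[(round(d['score'],2),np.round(d['point'],1).tolist()) for d in ctrl.landmark_of(q,p)][:4])
e=ctrl.sense()['eef_pos']
for d in(38,38-155): print(proj(s,e+[0,0,d]).round(1),proj(t,e+[0,0,d]).round(1))
y=np.pi-.095
F=np.array([536.8,27.8]);m=np.array([.0947,.9955])
w=[(*(F+30*m),170,y,2,1),(*(F-5*m),160,y,2,1)]
for th in np.deg2rad([81,71,61,51,41,31,22,14,7,1,0]): w.append((*(F-155*np.cos(th)*m),6+155*np.sin(th),y,1,1))
w.append((*(F-155*m),6,y,5,1))
plan(w)"
```

```text
t 27.25 [543.   86.9 182.4] yaw 3.046 tilt 0.000 F [ 0.4  0.4 -4.9] grip 0.136 58.6
mould_bar s [(0.8, [362.5, 172.0]), (0.66, [354.5, 198.4]), (0.56, [194.7, 192.3])]
mould_bar t [(0.8, [404.0, 281.2])]
mould_foot s [(0.8, [131.0, 199.5]), (0.65, [355.5, 212.0])]
mould_foot t [(0.57, [459.5, 303.3])]
mould_mid s [(0.72, [356.2, 203.0]), (0.71, [146.5, 197.2]), (0.33, [364.4, 294.8])]
mould_mid t [(0.72, [321.3, 173.0]), (0.59, [446.7, 300.1])]
choc1 s []
choc1 t []
[360.6 172.9] [278.3 154.1]
[355.7 210.7] [284.2 168.3]
[[1,0.0003,-0.0147,0.0062,0,0,-0.0001],[1,0.0003,-0.0147,0.0062,0,0,-0.0001],[1,0.0,-0.0175,0.005,0,0,-0.0],[1,0.0,-0.0175,0.005,0,0,-0.0],[1,0.0,-0.0192,0.0009,0,0,-0.0],[1,0.0,-0.0262,0.0065,0,0,-0.0],[1,0.0,-0.0247,0.011,0,0,-0.0],[1,0.0,-0.0224,0.0151,0,0,-0.0],[1,0.0,-0.0194,0.0188,0,0,-0.0],[1,0.0,-0.0159,0.0219,0,0,-0.0]]
[[1,0.0,-0.0109,0.0218,0,0,-0.0],[1,0.0,-0.0067,0.0206,0,0,-0.0],[1,0.0,-0.0034,0.0186,0,0,-0.0],[1,0.0,-0.0011,0.0162,0,0,-0.0],[1,0.0,0.0,0.0027,0,0,-0.0],[1,0.0,0.0,0.0,0,0,-0.0],[1,0.0,0.0,0.0,0,0,-0.0],[1,0.0,0.0,0.0,0,0,-0.0],[1,0.0,0.0,0.0,0,0,-0.0],[1,0.0,0.0,0.0,0,0,-0.0]]
```

>>> send_rows --pt "1 0.0003 -0.0147 0.0062 0 0 0" --pt "1 0.0003 -0.0147 0.0062 0 0 0" --pt "1 0 -0.0175 0.005 0 0 0" --pt "1 0 -0.0175 0.006 0 0 0" --pt "1 0 -0.0192 0.0019 0 0 0" --pt "1 0 -0.0262 0.0065 0 0 0" --pt "1 0 -0.0247 0.0105 0 0 0" --pt "1 0 -0.0224 0.0146 0 0 0" --pt "1 0 -0.0194 0.0183 0 0 0" --pt "1 0 -0.0159 0.0219 0 0 0"

```text
time_s: 29.0
eef_pos: [525.4, -107.9, 87.1]
ee_rot: [0.003, 0.049, 0.999, -0.002]
force: [-0.5, -2.2, -0.2]
grip_width: 0.143
grip_force: 60.9
```

>>> send_rows --pt "1 0 -0.0109 0.0218 0 0 0" --pt "1 0 -0.0067 0.0206 0 0 0" --pt "1 0 -0.0034 0.0186 0 0 0" --pt "1 0 -0.0011 0.0162 0 0 0" --pt "1 0 0 0.0025 0 0 0" --pt "1 0 0 0 0 0 0" --pt "1 0 0 0 0 0 0" --pt "1 0 0 0 0 0 0" --pt "1 0 0 0 0 0 0" --pt "1 0 0 0 0 0 0"

```text
time_s: 30.25
eef_pos: [522.1, -126.3, 5.7]
ee_rot: [0.0, 0.048, 0.999, 0.0]
force: [0.9, -1.3, -0.9]
grip_width: 0.138
grip_force: 60.7
```

```bash
python3 -c "
from h import *
st();s=ctrl.capture('scene');t=ctrl.capture('top')
for q in('mould_bar','mould_foot','mould_mid'):
  for n,p in(('s',s),('t',t)): print(q,n,[(round(d['score'],2),np.round(d['point'],1).tolist(),ray(p,d['point'],44).round(0)[:2].tolist()) for d in ctrl.landmark_of(q,p)][:4])
"
```

```text
t 30.25 [ 522.1 -126.3    5.7] yaw 3.046 tilt 0.000 F [ 0.9 -1.3 -0.9] grip 0.138 60.7
mould_bar s [(0.79, [199.6, 193.4], [276.0, -202.0]), (0.65, [275.4, 253.3], [524.0, -126.0])]
mould_bar t [(0.93, [406.1, 276.4], [263.0, -217.0])]
mould_foot s [(0.78, [129.9, 200.5], [199.0, -356.0]), (0.69, [335.6, 226.1], [542.0, 30.0])]
mould_foot t [(0.97, [460.1, 304.4], [191.0, -350.0]), (0.91, [308.3, 170.2], [541.0, 26.0])]
mould_mid s [(0.88, [317.9, 229.7], [526.0, -11.0]), (0.72, [148.0, 194.4], [207.0, -311.0]), (0.68, [397.7, 182.2], [524.0, 234.0])]
mould_mid t [(0.59, [442.4, 299.1], [205.0, -306.0])]
```

>>> send_rows --pt "1 0 0.003 -0.028 0 0 0" --pt "1 0 0.008 -0.028 0 0 0" --pt "1 0 0 0 0 0 0" --pt "1 0 -0.011 0.057 0 0 0" --pt "1 0 0 0 0 0 0" --pt "1 0 0.003 -0.029 0 0 0" --pt "1 0 0.008 -0.028 0 0 0" --pt "1 0 0 0 0 0 0" --pt "1 0 -0.011 0.059 0 0 0" --pt "1 0 0 0 0 0 0"

```text
time_s: 31.9
eef_pos: [519.4, -125.7, -0.9]
ee_rot: [-0.004, 0.048, 0.999, 0.002]
force: [-1.2, 2.7, 1.0]
grip_width: 0.142
grip_force: 62.0
```

```bash
python3 -c "
from h import *
st()"
```

```text
t 31.90 [ 519.4 -125.7   -0.9] yaw 3.045 tilt 0.000 F [-1.2  2.7  1. ] grip 0.142 62.0
```

>>> send_rows --pt "1 0 0.003 -0.032 0 0 0" --pt "1 0 0.008 -0.029 0 0 0" --pt "1 0 0 0 0 0 0" --pt "1 0 -0.011 0.06 0 0 0" --pt "1 0 0 0 0 0 0" --pt "1 0 0.003 -0.03 0 0 0" --pt "1 0 0.008 -0.029 0 0 0" --pt "1 0 0 0 0 0 0" --pt "1 0 -0.011 0.06 0 0 0" --pt "1 0 0 0 0 0 0"

```text
time_s: 33.15
eef_pos: [519.4, -125.8, -1.1]
ee_rot: [-0.004, 0.048, 0.999, 0.002]
force: [-1.2, 1.6, 1.3]
grip_width: 0.139
grip_force: 63.4
```

```bash
python3 -c "
from h import *
st();arc(np.pi-0.0,np.pi-np.deg2rad(75),10)"
```

```text
t 33.15 [ 519.4 -125.8   -1.1] yaw 3.046 tilt 0.000 F [-1.2  1.6  1.3] grip 0.139 63.4
[[1, 0, 0.0013, -0.0202, 0, 0, 0], [1, 0, 0.004, -0.0199, 0, 0, 0], [1, 0, 0.0065, -0.0192, 0, 0, 0], [1, 0, 0.009, -0.0182, 0, 0, 0], [1, 0, 0.0113, -0.0169, 0, 0, 0], [1, 0, 0.0134, -0.0152, 0, 0, 0], [1, 0, 0.0152, -0.0134, 0, 0, 0], [1, 0, 0.0169, -0.0113, 0, 0, 0], [1, 0, 0.0182, -0.009, 0, 0, 0], [1, 0, 0.0192, -0.0065, 0, 0, 0]]
```

>>> send_rows --pt "1 0 0.0013 -0.0202 0 0 0" --pt "1 0 0.004 -0.0199 0 0 0" --pt "1 0 0.0065 -0.0192 0 0 0" --pt "1 0 0.009 -0.0182 0 0 0" --pt "1 0 0.0113 -0.0169 0 0 0" --pt "1 0 0.0134 -0.0152 0 0 0" --pt "1 0 0.0152 -0.0134 0 0 0" --pt "1 0 0.0169 -0.0113 0 0 0" --pt "1 0 0.0182 -0.009 0 0 0" --pt "1 0 0.0192 -0.0065 0 0 0"

```text
time_s: 34.4
eef_pos: [533.0, -10.6, 152.9]
ee_rot: [-0.0, 0.048, 0.999, -0.0]
force: [0.7, 0.1, -2.5]
grip_width: 0.138
grip_force: 62.8
```

```bash
python3 -c "
from h import *
st();s=ctrl.capture('scene')
for q in('mould_bar','mould_foot','choc0'):
  for n,p in(('s',s),): print(q,n,[(round(d['score'],2),np.round(d['point'],1).tolist(),ray(p,d['point'],18).round(0)[:2].tolist()) for d in ctrl.landmark_of(q,p)][:6])
cv2.imwrite('pics/h1.png',cv2.resize(s['img'][150:310,240:430,::-1],None,fx=3.6,fy=3.6,interpolation=cv2.INTER_CUBIC))"
```

```text
t 34.40 [533.  -10.6 152.9] yaw 3.047 tilt 0.000 F [ 0.7  0.1 -2.5] grip 0.138 62.8
mould_bar s [(0.91, [321.1, 198.2], [443.0, 53.0]), (0.58, [197.0, 192.6], [251.0, -205.0])]
mould_foot s [(0.95, [131.7, 199.0], [176.0, -353.0])]
choc0 s [(0.64, [315.2, 234.3], [522.0, -16.0]), (0.62, [306.3, 219.8], [476.0, -12.0])]
```

View pics/h1.png

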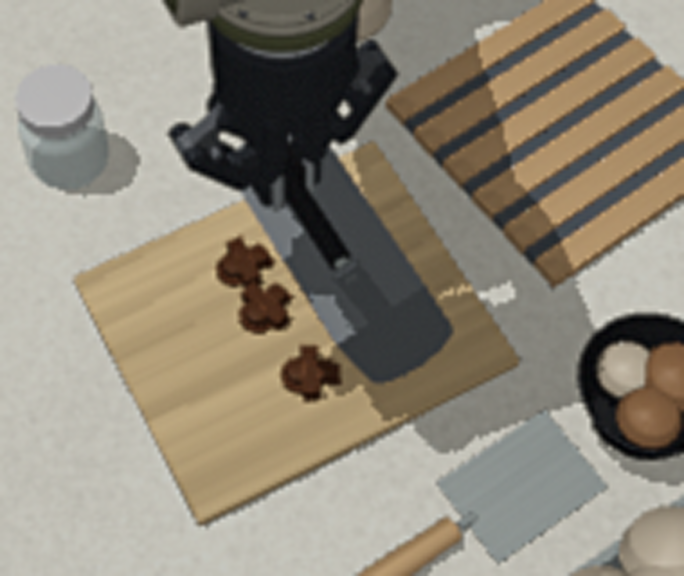

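```bash
python3 -c "
from h import *
e=ctrl.sense()['eef_pos'];s=ctrl.capture('scene')
for d in(36,40,45,50): print(d,proj(s,e+[0,0,d]).round(1))
y1=np.pi-.095;y2=np.pi+.05
plan([(535,12,156,y1,1,1),(537,37,159,y1,1,1),(537,45,172,y1,1,1),(536,55,188,y1,1,1),(533,75,198,y1,1,1),(528,100,200,y2,2,1),(522,125,198,y2,1,1),(518.5,140,192,y2,1,1),(517.7,150,185,y2,1,1)])
F=np.array([514.7,210]);m=np.array([-.05,.9987])
w=[(*(F-30*m),165,y2,2,1),(*(F+5*m),153,y2,2,1)]
for th in np.deg2rad([81,71,61,51,41,31,22,14,7,1,0]): w.append((*(F+155*np.cos(th)*m),-1+155*np.sin(th),y2,1,1))
w.append((*(F+155*m),-1,y2,5,1))
print();plan(w,start=(517.7,150,185,y2))"
```

```text
36 [318.3 199.9]
40 [318.3 198.8]
45 [318.2 197.6]
50 [318.2 196.3]
[[1,0.0002,0.0242,-0.0035,0,0,-0.0],[1,0.0004,0.0251,-0.003,0,0,-0.0],[1,0.0008,0.008,-0.013,0,0,-0.0],[1,0.0019,0.0099,-0.016,0,0,-0.0],[1,0.0049,0.0196,-0.01,0,0,-0.0],[1,0.0037,0.0122,-0.001,0,0,-0.0725],[1,0.0028,0.0124,-0.001,0,0,-0.0725],[1,0.0047,0.0253,0.002,0,0,-0.0],[1,0.0027,0.0152,0.006,0,0,-0.0],[1,0.0003,0.01,0.007,0,0,-0.0]]

[[1,0.0,0.015,0.01,0,0,-0.0],[1,0.0,0.015,0.01,0,0,-0.0],[1,0.0,0.0175,0.006,0,0,-0.0],[1,0.0,0.0175,0.006,0,0,-0.0],[1,0.0,0.0192,0.0009,0,0,-0.0],[1,0.0,0.0262,0.0065,0,0,-0.0],[1,0.0,0.0247,0.011,0,0,-0.0],[1,0.0,0.0224,0.0151,0,0,-0.0],[1,0.0,0.0194,0.0188,0,0,-0.0],[1,0.0,0.0159,0.0219,0,0,-0.0]]
[[1,0.0,0.0109,0.0218,0,0,-0.0],[1,0.0,0.0067,0.0206,0,0,-0.0],[1,0.0,0.0034,0.0186,0,0,-0.0],[1,0.0,0.0011,0.0162,0,0,-0.0],[1,0.0,0.0,0.0027,0,0,-0.0],[1,0.0,0.0,0.0,0,0,-0.0],[1,0.0,0.0,0.0,0,0,-0.0],[1,0.0,0.0,0.0,0,0,-0.0],[1,0.0,0.0,0.0,0,0,-0.0],[1,0.0,0.0,0.0,0,0,-0.0]]
```

>>> send_rows --pt "1 0.0002 0.0242 -0.0035 0 0 0" --pt "1 0.0004 0.0251 -0.003 0 0 0" --pt "1 0.0008 0.008 -0.013 0 0 0" --pt "1 0.0019 0.0099 -0.016 0 0 0" --pt "1 0.0049 0.0196 -0.01 0 0 0" --pt "1 0.0037 0.0122 -0.001 0 0 -0.0725" --pt "1 0.0028 0.0124 -0.001 0 0 -0.0725" --pt "1 0.0047 0.0253 0.002 0 0 0" --pt "1 0.0027 0.0152 0.006 0 0 0" --pt "1 0.0003 0.01 0.007 0 0 0"

```text
time_s: 35.9
eef_pos: [517.5, 151.2, 184.5]
ee_rot: [-0.0, -0.025, 1.0, -0.0]
force: [0.5, -0.1, -4.6]
grip_width: 0.139
grip_force: 62.6
```

>>> send_rows --pt "1 0 0 0 0 0 0" --pt "1 0 0 0 0 0 0" --pt "1 0 0 0 0 0 0" --pt "1 0 0 0 0 0 0" --pt "1 0 0 0 0 0 0" --pt "1 0 0 0 0 0 0" --pt "1 0 0 0 0 0 0" --pt "1 0 0 0 0 0 0" --pt "1 0 0 0 0 0 0" --pt "1 0 0 0 0 0 0"

```text
time_s: 37.15
eef_pos: [517.8, 150.3, 184.9]
ee_rot: [-0.0, -0.025, 1.0, -0.0]
force: [0.3, -0.1, -5.0]
grip_width: 0.137
grip_force: 62.6
```

```bash
python3 -c "
from h import *
st();s=ctrl.capture('scene');t=ctrl.capture('top');e=ctrl.sense()['eef_pos']
for q in('mould_bar','mould_foot','rest_top'):
  for n,p in(('s',s),('t',t)): print(q,n,[(round(d['score'],2),np.round(d['point'],1).tolist()) for d in ctrl.landmark_of(q,p)][:4])
for d in(38,45,38-155,45-155): print(d,proj(s,e+[0,0,d]).round(1),proj(t,e+[0,0,d]).round(1))
"
```

```text
t 37.15 [517.8 150.3 184.9] yaw -3.092 tilt 0.000 F [ 0.3 -0.1 -5. ] grip 0.137 62.6
mould_bar s [(0.73, [379.6, 148.3]), (0.62, [196.6, 194.1])]
mould_bar t [(0.74, [407.1, 279.3])]
mould_foot s [(0.65, [369.7, 189.9]), (0.65, [131.9, 200.5])]
mould_foot t [(0.73, [458.1, 304.5]), (0.58, [260.9, 177.0])]
rest_top s [(0.92, [397.5, 184.5]), (0.61, [314.9, 233.9])]
rest_top t [(0.53, [228.6, 185.4])]
38 [377.6 150.8] [248.5 166. ]
45 [378.  148.7] [247.9 165.3]
-117 [370.7 190.5] [259.2 178.4]
-110 [371.  188.9] [258.8 178. ]
```

```bash
python3 -c "
from h import *
s=ctrl.capture('scene');t=ctrl.capture('top')
im=cv2.imread('pics/scene0.png');P=[ray(s,c,12)[:2] for c in((402,147),(448,188),(396,226),(348,184))];print(np.round(P),np.mean(P,0))
im=cv2.imread('pics/top0.png')
for im,p,roi in((im,t,(185,142,88,88)),(cv2.imread('pics/scene0.png'),s,(340,138,115,95))):
  x,y,w,h=roi;hsv=cv2.cvtColor(im[y:y+h,x:x+w],cv2.COLOR_BGR2HSV);g=(((hsv[...,1]>80)|(hsv[...,2]<85))*255).astype(np.uint8);g=cv2.morphologyEx(g,cv2.MORPH_CLOSE,np.ones((5,5)))
  n,l,q,c=cv2.connectedComponentsWithStats(g);k=1+q[1:,4].argmax();ys,xs=np.where(l==k)
  X=np.array([ray(p,(a+x,b+y),12)[:2] for a,b in zip(xs,ys)],np.float32);print(cv2.minAreaRect(X))
"
```

```text
[[424. 337.]
 [597. 350.]
 [611. 166.]
 [442. 139.]] [518.41563456 247.78019894]
((513.094482421875, 244.19505310058594), (187.833984375, 188.0421142578125), 2.7010762691497803)
((513.7769775390625, 246.10287475585938), (191.549560546875, 192.3977508544922), 2.8461403846740723)
```

>>> send_rows --pt "1 0 0.015 0.01 0 0 0" --pt "1 0 0.015 0.01 0 0 0" --pt "1 0 0.0175 0.006 0 0 0" --pt "1 0 0.0175 0.006 0 0 0" --pt "1 0 0.0192 0.0009 0 0 0" --pt "1 0 0.0262 0.0065 0 0 0" --pt "1 0 0.0247 0.011 0 0 0" --pt "1 0 0.0224 0.0151 0 0 0" --pt "1 0 0.0194 0.0188 0 0 0" --pt "1 0 0.0159 0.0219 0 0 0"

```text
time_s: 38.9
eef_pos: [508.2, 345.2, 78.2]
ee_rot: [0.001, -0.025, 1.0, 0.001]
force: [-0.3, 2.5, 0.9]
grip_width: 0.144
grip_force: 63.0
```

>>> send_rows --pt "1 0 0.0109 0.0218 0 0 0" --pt "1 0 0.0067 0.0206 0 0 0" --pt "1 0 0.0034 0.0186 0 0 0" --pt "1 0 0.0011 0.0142 0 0 0" --pt "1 0 0 0.0027 0 0 0" --pt "1 0 0 0 0 0 0" --pt "1 0 0 0 0 0 0" --pt "1 0 0 0 0 0 0" --pt "1 0 0 0 0 0 0" --pt "1 0 0 0 0 0 0"

```text
time_s: 40.15
eef_pos: [507.2, 364.7, 0.8]
ee_rot: [0.0, -0.025, 1.0, -0.0]
force: [-1.3, -2.0, 0.8]
grip_width: 0.14
grip_force: 63.0
```

```bash
cat > fin.py <<'E'
from h import *
st();s=ctrl.capture('scene');t=ctrl.capture('top')
for q in('mould_bar','mould_foot','mould_mid','mould_row'):
  for n,p in(('s',s),('t',t)): print(q,n,[(round(d['score'],2),np.round(d['point'],1).tolist(),ray(p,d['point'],44).round(0)[:2].tolist()) for d in ctrl.landmark_of(q,p)][:4])
for n,p in(('s',s),('t',t)): print('choc',n,[(round(d['score'],2),ray(p,d['point'],18).round(0)[:2].tolist()) for d in ctrl.landmark_of('choc1',p)])
E
python3 fin.py
```

```text
t 40.15 [507.2 364.7   0.8] yaw -3.092 tilt 0.000 F [-1.3 -2.   0.8] grip 0.140 63.0
mould_bar s [(0.79, [432.1, 156.3], [510.0, 362.0]), (0.57, [193.5, 194.9], [271.0, -217.0])]
mould_bar t [(0.93, [178.9, 183.9], [512.0, 361.0]), (0.72, [403.8, 278.0], [260.0, -211.0]), (0.34, [322.9, 191.9], [483.0, -11.0])]
mould_foot s [(0.93, [392.2, 185.4], [524.0, 216.0]), (0.67, [131.6, 200.2], [200.0, -352.0]), (0.45, [323.9, 238.1], [553.0, -11.0])]
mould_foot t [(0.9, [455.2, 301.9], [198.0, -338.0]), (0.64, [237.2, 180.4], [518.0, 211.0])]
mould_mid s [(0.78, [398.5, 177.1], [513.0, 246.0]), (0.73, [146.4, 198.4], [216.0, -319.0])]
mould_mid t [(0.84, [222.1, 182.0], [514.0, 250.0]), (0.74, [445.1, 302.9], [196.0, -312.0])]
mould_row s [(0.65, [404.4, 169.8], [504.0, 273.0]), (0.64, [152.9, 195.2], [216.0, -302.0])]
mould_row t [(0.65, [217.3, 183.6], [511.0, 262.0]), (0.59, [440.5, 294.5], [217.0, -301.0])]
choc s [(0.75, [517.0, -13.0]), (0.61, [484.0, -12.0]), (0.5, [579.0, -18.0])]
choc t [(0.65, [539.0, 4.0]), (0.59, [576.0, -30.0]), (0.58, [521.0, -23.0]), (0.55, [487.0, -7.0])]
```

>>> send_rows --pt "0.5 0 0 0 0 0 0" --pt "0 0 0 0 0 0 0" --pt "-0.5 0 0 0 0 0 0" --pt "-1 0 0 0 0 0 0" --pt "-1 0 0 0 0 0 0" --pt "-1 0 0 0 0 0 0" --pt "-1 0 0 -0.03 0 0 0" --pt "-1 0 0 -0.05 0 0 0" --pt "-1 0 0 -0.05 0 0 0" --pt "-1 0 0 -0.05 0 0 0"

```text
time_s: 42.0
eef_pos: [506.9, 364.8, 182.5]
ee_rot: [0.0, -0.025, 1.0, 0.0]
force: [0.4, -0.1, -0.1]
grip_width: 1.0
grip_force: 0.0
```

>>> send_rows --pt "-1 0 0.03 0 0 0 0" --pt "-1 0.03 0.04 0 0 0 0" --pt "-1 0.04 0.03 0 0 0 0" --pt "-1 0.04 0.03 0 0 0 0" --pt "-1 0.04 0.02 0 0 0 0" --pt "-1 0.03 0 0 0 0 0" --pt "-1 0 0 0 0 0 0" --pt "-1 0 0 0 0 0 0" --pt "-1 0 0 0 0 0 0" --pt "-1 0 0 0 0 0 0"

```text
time_s: 43.25
eef_pos: [320.5, 505.6, 180.6]
ee_rot: [-0.0, -0.024, 1.0, -0.0]
force: [0.3, -0.3, 0.0]
grip_width: 1.001
grip_force: 0.0
```

```bash
python3 fin.py; python3 -c "
from h import *
s=ctrl.capture('scene')
for q in('punnet','cup','palette_knife','big_mushroom'): print(q,[(round(d['score'],2),np.round(d['point']).tolist()) for d in ctrl.landmark_of(q,s)][:2])
sleeve(s,(405,130,55,55),44)"
```

```text
t 43.25 [320.5 505.6 180.6] yaw -3.093 tilt 0.000 F [ 0.3 -0.3  0. ] grip 1.001 0.0
mould_bar s [(0.85, [197.8, 195.0], [278.0, -208.0]), (0.84, [435.4, 154.5], [510.0, 374.0])]
mould_bar t [(0.95, [178.1, 184.8], [509.0, 363.0]), (0.76, [405.9, 279.1], [257.0, -216.0])]
mould_foot s [(0.7, [129.5, 202.7], [205.0, -359.0]), (0.57, [387.0, 183.6], [513.0, 209.0]), (0.29, [416.3, 262.5], [721.0, 130.0])]
mould_foot t [(0.97, [457.3, 301.5], [199.0, -343.0]), (0.59, [238.0, 180.6], [517.0, 209.0])]
mould_mid s [(0.98, [146.1, 198.6], [216.0, -320.0]), (0.84, [398.2, 177.6], [514.0, 244.0])]
mould_mid t [(0.68, [222.1, 182.5], [513.0, 250.0]), (0.59, [445.7, 300.5], [202.0, -314.0])]
mould_row s [(0.56, [152.5, 196.0], [218.0, -304.0])]
mould_row t [(0.8, [437.5, 293.2], [220.0, -294.0]), (0.67, [317.5, 111.7], [698.0, -1.0]), (0.59, [217.5, 181.5], [516.0, 262.0])]
choc s [(0.74, [575.0, -13.0]), (0.74, [478.0, -14.0]), (0.68, [525.0, -21.0])]
choc t [(0.61, [481.0, -7.0]), (0.47, [584.0, -26.0]), (0.41, [514.0, -32.0])]
punnet [(0.65, [417.0, 264.0])]
cup [(0.64, [311.0, 344.0])]
palette_knife [(0.57, [367.0, 294.0])]
big_mushroom [(0.83, [336.0, 154.0]), (0.31, [430.0, 154.0])]
[445.6 361.2] [568.5 368.9] mid [507.1 365. ] len 123.2 ang 0.062
```

All in place: the mould is centred right way up on the rest, the three chocolates are on the board, and the bystanders have not moved.

```bash
python3 -c "
from rig import ctrl
print(ctrl.finish_job())"
```

```text
the job is handed in; nothing more can be done
None
```

The job is handed in: all three chocolates dropped onto the board, and the empty mould sits right way up within about 5 mm of the middle of the rest. A first grasp slipped and let the mould fall back upright on the counter with the chocolates still in it; I then regrasped lower.

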